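# Lock the swing arm of a sawing jig with its thumbscrew

### The arm

A 7-joint arm with a two-finger parallel gripper is mounted at the origin on a cart in front of the work surface, level with it; the furniture and walls round the work are solid. World frame = base frame: x ahead of the robot, y to its left, z up, the work surface at z = 0. Lengths are in mm, angles in degrees, forces in N, time in s.
With the tool pointing down it reaches from about 425 to 950 mm from the base axis. Payload 16.7 kg.
Tool frame: the origin (TCP) lies between the finger pads; the fingertips stand 22 mm ahead of it and the grasp point (between the pads) lies 3 mm ahead of it; z points along the fingers, y is the line along which they close (so a half turn about z gives the same grasp; the last joint's range is limited). The gripper opens to 94 mm and grips with 3 to 60 N. Pads are 16 mm wide; open, the fingers measure 119 mm over their backs; the gripper's body (75 mm by 177 mm) begins 78 mm behind the grasp point.
Start: joints at [-85.227, 24.414, 4.234, 92.017, -1.954, 63.644, -3.845], TCP at [155.732, 656.752, 227.467] pointing down, gripper open.
Joint ranges: [-163.25, 163.25], [-28.42, 122.38], [-70.27, 78.77], [12.13, 141.07], [-58.53, 238.53], [9.26, 117.41], [-156.51, 156.51]. Speed limits (degrees/s): [108.29, 108.29, 136.94, 136.94, 172.46, 172.46, 172.46].

### API

Orientations are given as [roll, pitch, yaw] about the fixed x, y, z axes, in that order (R = Rz(yaw) Ry(pitch) Rx(roll)).
In Python, from rig import robot gives the robot as it stands. The module is installed in compiled form; this text tells all that it offers.
- The arm moves only by the tool send_rows, never from a script. Its argument "motion" is a list of rows, each an object with "dp": the shift along the tool's x, y, z in m, a list of three; "twist": the turn, a rotation vector about the tool's x, y, z in rad, a list of three; "fingers": the opening, from -1 (shut) to 1 (fully open). In form: [{"dp": [dx, dy, dz], "twist": [ax, ay, az], "fingers": fingers}, ...]. A call has exactly 8 rows; each row is the pose to reach, as a shift and turn from the pose commanded when the call began, along the tool's axes at that moment; what a row does not reach only later rows make up. A row lasts 1/10 s, in which the tool goes at most 50 mm and 8.59 degrees, less where a joint would pass 70% of its speed; a pose out of reach is approached as far as the arm can. A call with a gripper value outside its range is refused whole. The fingers move at their own pace and stop on an object; "squeeze" is the grip in N (left out, the last holds). Time passes only in rows, so rows that repeat a pose let the fingers close, or fill a call up. It gives the time, the measured TCP pose, the force, the opening and the grip force at its end, in the units of the state.
- robot.read_state(): the state, without advancing time (a new reading comes with each control period).
- robot.capture(name): name is "scene" or "top" or "wrist"; returns a dict with "frame" (384x512x3 uint8, red, green, blue), "depth" (384x512 float32, mm along the optical axis (not along the pixel's ray), 0 where there is no reading), "fx", "fy", "cx", "cy" (pixels), "dist_coeffs" ([k1, k2, p1, p2, k3] as OpenCV has them; the pictures are not rectified), "R" (3x3) and "t" (3): a world point X has camera coordinates R X + t; the wrist camera has in their place "hand_eye" (4x4, takes a point from camera to tool coordinates, whose origin is the TCP and whose axes are the flange's). Camera axes: x right, y down, z forward; pixel columns grow to the right and rows downward; lengths in mm; the calibration is good to about 2 mm. A picture is of the moment at which its call begins: read the wrist's pose just before it.
- robot.job_done(): hands the job in; it is judged then, once.
The state is a dict: "t": time; "joints": joint angles; "dq": joint speeds; "joint_torque": joint torques, N m; "tcp_pos": TCP position; "eef_rot": TCP orientation; "ft_force": force on the tool from outside, world axes, zero at the start; "ft_torque": the same for the moment, N m; "finger_gap": finger opening in mm; "grasp_force": force on a finger pad.
Only numpy, scipy, OpenCV 4.12 (cv2) and the standard library are available. Lean on these libraries where they do the work, as an engineer would, in place of code of your own. Each camera call takes 0.05 s, during which the arm holds its last target. There are 200 camera calls.

### The job

Lock the swing arm of the sawing jig. Swing the aluminium arm by its upright black handle until the hole in the arm lies over the brass-rimmed hole in the plywood board, then take the orange-headed thumbscrew from the wooden rack and put it down through both holes until its head sits flat on the arm, and let go. Leave the black-headed thumbscrew in the rack.

Things in the scene. Friction and masses are not known exactly. Their poses are not given: they have to be found in the camera images.
- swing_handle (a point): Upright black round handle on the free end of the aluminium swing arm: 20 mm diameter, 46 mm tall above the arm. Point: on its axis, 24 mm above the arm's top face. The arm turns level about a vertical pivot bolt 190 mm from the handle, with light friction (2 N at the handle), and stays where left. It starts swung 0.45 to 0.8 rad away from the robot; no stop marks the aligned position.
- swing_hole (a point): Black-rimmed 24 mm hole through the swing arm, a flat bar 50 x 240 mm, 10 mm thick. Point: centre of the hole at the arm's top face, 42 mm above the table. It lies on the straight line from pivot to handle, 110 mm from the pivot and 80 mm from the handle.
- board_hole (a point): Brass-rimmed 24 mm hole through the 30 mm thick plywood board (180 x 230 mm, fixed to the table). Point: centre of its mouth at the board's top face, 30 mm above the table. Axes are the board's, z up: the arm's pivot lies 110 mm from here along +y; with the holes in line the handle's axis lies 80 mm from here along -y.
- orange_screw_head (a point): Orange-headed thumbscrew, upright in one of two holes 90 mm apart in a fixed wooden rack 140 x 60 mm, 46 mm tall. Round ribbed head 40 mm diameter, 44 mm tall; below it a steel shank 10 mm diameter, 38 mm long. Point: centre of the head, 22 mm above the head's underside (which rests on the rack) and 60 mm above the shank's tip. z points up along the screw. 70 g.
- black_screw_head (a point): Black-headed thumbscrew in the other hole of the rack, same head but a shank only 18 mm long, too short for this job; this point is the centre of its head, 22 mm above the head's underside. Stays in the rack.
There are look-alikes about, which are no part of the job. What is shaped like the part that bears orange_screw_head but purple is not meant.

How it is judged:
By the outcome, as a careful person would: the job done as asked, in the order asked, and still so for the second after the job is handed in, with the robot touching nothing.
It also fails if it takes over 51 s, if anything falls off the work surface, if the arm or the gripper's body presses on something with over 40 N, if the wrist force passes 120 N, or if a joint passes its speed limit or range.

## Working session

There is one attempt and no reset: what is moved stays moved. The work goes in short steps, Python scripts to look and compute and a tool call to move; the robot and the scene stay as the last step left them, time stands still between calls to the robot, and variables do not carry over. Pictures are saved under pics/ and viewed, at most 13 in all, crops included, and the job is handed in when it is done.

Besides the shell and the picture viewer there is one more tool, called after "Emit:" by a JSON object that holds its "name" and its "arguments". send_rows: Moves the arm, as the interface text tells. Its arguments: {"type":"object","properties":{"motion":{"type":"array","items":{"type":"object","properties":{"dp":{"type":"array","items":{"type":"number"}},"twist":{"type":"array","items":{"type":"number"}},"fingers":{"type":"number"}}}},"squeeze":{"type":"number"}},"required":["motion"]}

```bash
mkdir -p pics; cat > h.py <<'E'
import numpy as np, cv2
from rig import robot
from scipy.spatial.transform import Rotation as Ro
def cam(name):
    s=robot.read_state(); c=robot.capture(name)
    c['K']=np.array([[c['fx'],0,c['cx']],[0,c['fy'],c['cy']],[0,0,1.]]); c['s']=s
    if name=='wrist':
        T=np.eye(4); T[:3,:3]=Ro.from_euler('xyz',s['eef_rot'],degrees=True).as_matrix(); T[:3,3]=s['tcp_pos']
        W=T@np.array(c['hand_eye']); c['R']=W[:3,:3].T; c['t']=-W[:3,:3].T@W[:3,3]
    c['R']=np.array(c['R']);c['t']=np.array(c['t']).ravel()
    return c
def ray(c,uv):
    p=cv2.undistortPoints(np.array([[uv]],float),c['K'],np.array(c['dist_coeffs'],float))[0,0]
    return -c['R'].T@c['t'], c['R'].T@np.array([p[0],p[1],1])
def onz(c,uv,z):
    o,d=ray(c,uv); return o+d*(z-o[2])/d[2]
def proj(c,X):
    return cv2.projectPoints(np.array(X,float).reshape(-1,1,3),cv2.Rodrigues(c['R'])[0],c['t'],c['K'],np.array(c['dist_coeffs'],float))[0][:,0]
def save(c,n): cv2.imwrite('pics/'+n,c['frame'][:,:,::-1])
E
python3 - <<'E'
from h import *
a=cam('top');b=cam('scene');save(a,'top.png');save(b,'scene.png')
s=robot.read_state();print(s)
for c in(a,b):print(-c['R'].T@c['t'],c['fx'])
E
```

```text
{'t': 0.1, 'joints': array([-85.22801862,  24.44680726,   4.23299289,  92.04820507,
        -1.95269591,  63.64340624,  -3.84335546]), 'dq': array([ 0.05195512, -0.05577631, -0.03877601,  0.04235179, -0.05947374,
        0.06499974,  0.07767833]), 'joint_torque': array([ 8.55699152e-03, -9.37457800e+01,  3.67705621e+00, -4.55039191e+01,
       -4.87322733e-02,  1.67748425e-02,  4.36190339e-05]), 'tcp_pos': array([155.6783542 , 656.42313653, 226.84065972]), 'eef_rot': array([-1.79934059e+02,  6.29034138e-03,  1.66660774e+02]), 'ft_force': array([-0.28483082, -0.1106888 ,  0.19292415]), 'ft_torque': array([ 0.00687289, -0.02763821,  0.04860928]), 'grasp_force': 0.0, 'finger_gap': 93.84683498915932}
[ 442.98924221  225.84589541 1015.10453724] 361.21787512636905
[ 125.71109459 -466.41195936  438.98986193] 414.4103023280627
```

View pics/top.png

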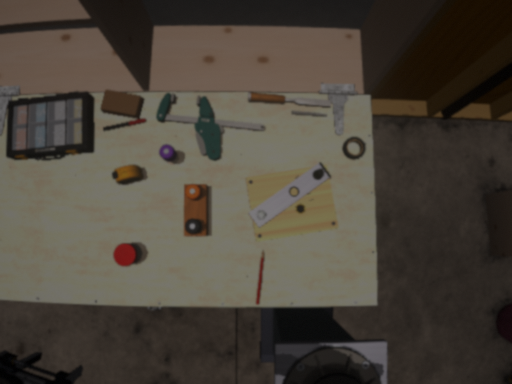

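View pics/scene.png

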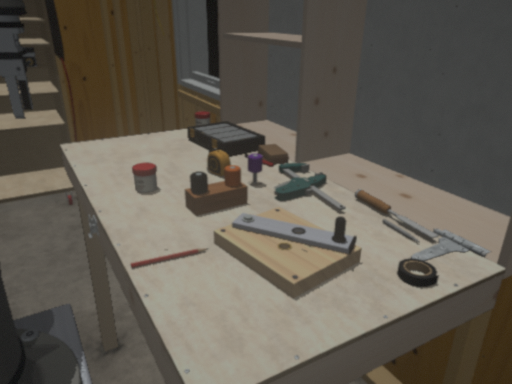

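The top view shows the rack at (196,210) with the orange screw at (194,192) and the black one at (193,226). The arm runs from its pivot (261,214) through its hole (294,191) to the handle (319,174), and the board hole is at (300,209). The purple look-alike is at (168,153).

```bash
python3 - <<'E'
from h import *
a=cam('top')
f=a['frame'];crop=f[155:245,175:345]
crop=np.clip(crop.astype(float)*1.6,0,255).astype(np.uint8)
cv2.imwrite('pics/topcrop.png',cv2.resize(crop,None,fx=4.7,fy=4.7,interpolation=cv2.INTER_CUBIC)[:,:,::-1])
s=a['s'];print(proj(a,[s['tcp_pos'],[0,0,0],[0,500,0]]))
b=cam('scene');print(proj(b,[s['tcp_pos']]))
for n,uv,z in [('pivot',(261,214),42),('shole',(294,191),42),('handle',(319,174),88),('bhole',(300,209),30),('orange',(194,192),90),('black',(193,226),90)]:print(n,onz(a,uv,z), proj(b,[onz(a,uv,z)]), a['depth'][uv[1],uv[0]])
E
```

```text
[[ 55.52702695 365.50348535]
 [332.08342817 395.90213091]
 [151.81080115 396.33134311]]
[[ 22.29238493 103.79856519]]
pivot [505.56459215 199.70023787  42.        ] [[248.40392639 219.24158167]] 963.01697
shole [568.5542122  109.78151061  42.        ] [[298.54240443 230.5250473 ]] 994.8704
handle [607.92598131  48.86234043  88.        ] [[336.51426697 217.75964331]] 946.61127
bhole [520.34398908  92.24416405  30.        ] [[282.96400336 245.95309044]] 1017.76495
orange [558.53796732 373.9349358   90.        ] [[232.14439141 167.74577213]] 929.0094
black [471.05760207 374.61563879  90.        ] [[198.56514449 173.84790091]] 909.99554
```

View pics/topcrop.png

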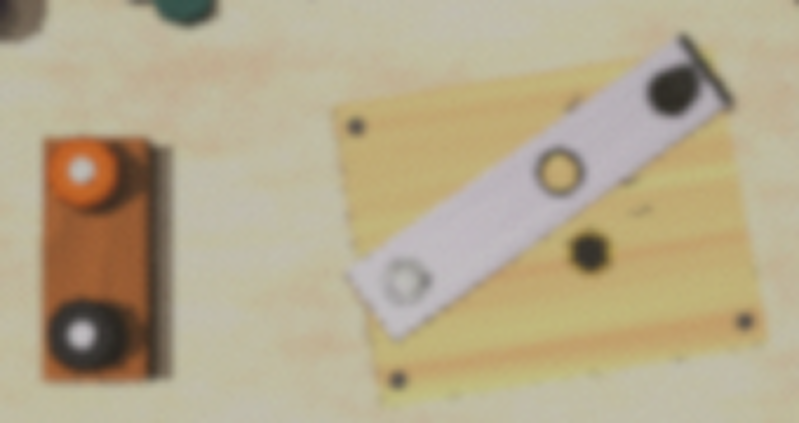

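```bash
cat >> h.py <<'E'
def go(X,yaw):
    s=robot.read_state(); R=Ro.from_euler('xyz',s['eef_rot'],degrees=True); G=Ro.from_euler('xyz',[180,0,yaw],degrees=True)
    print('dp',np.round(R.inv().apply(np.array(X)-s['tcp_pos'])/1000,4),'tw',np.round((R.inv()*G).as_rotvec(),4))
E
python3 - <<'E'
from h import *
print(robot.capture('wrist')['hand_eye'])
go([530,374,240],175)
E
```

```text
[[-1.93729771e-04 -9.64077209e-01 -2.65622097e-01  7.73151923e+01]
 [ 9.99999834e-01 -3.31135891e-04  4.72516511e-04 -3.43335215e-01]
 [-5.43499409e-04 -2.65621961e-01  9.64077112e-01 -1.58297942e+02]
 [ 0.00000000e+00  0.00000000e+00  0.00000000e+00  1.00000000e+00]]
dp [-0.4294 -0.1886 -0.0127] tw [-0.0006  0.     -0.1455]
```

Emit:
{"name": "send_rows", "arguments": {"motion": [{"dp":[-0.05,-0.022,-0.001],"twist":[0,0,-0.02],"fingers":1},{"dp":[-0.1,-0.044,-0.003],"twist":[0,0,-0.04],"fingers":1},{"dp":[-0.15,-0.066,-0.005],"twist":[0,0,-0.06],"fingers":1},{"dp":[-0.2,-0.088,-0.006],"twist":[0,0,-0.08],"fingers":1},{"dp":[-0.25,-0.11,-0.008],"twist":[0,0,-0.1],"fingers":1},{"dp":[-0.3,-0.132,-0.01],"twist":[0,0,-0.12],"fingers":1},{"dp":[-0.35,-0.154,-0.012],"twist":[0,0,-0.14],"fingers":1},{"dp":[-0.4,-0.175,-0.013],"twist":[0,0,-0.146],"fingers":1}]}}

```text
t: 1.05
tcp_pos: [476.4, 414.6, 239.8]
eef_rot: [180.0, 0.0, 175.1]
ft_force: [0.4, 0.4, 1.6]
finger_gap: 93.9
grasp_force: 0.0
```

```bash
python3 - <<'E'
from h import *
a=cam('wrist');save(a,'w1.png')
print(a['s']['t'],a['s']['tcp_pos'],a['s']['eef_rot'],-a['R'].T@a['t'])
print(proj(a,[[558,374,90],[471,374,90]]))
E
```

```text
1.05 [476.35484486 414.55367347 239.81027222] [1.79985927e+02 5.26439031e-03 1.75074801e+02] [399.22420546 420.79732254 398.10138723]
[[218.19279663 265.66218312]
 [207.61986707 180.0284425 ]]
```

View pics/w1.png

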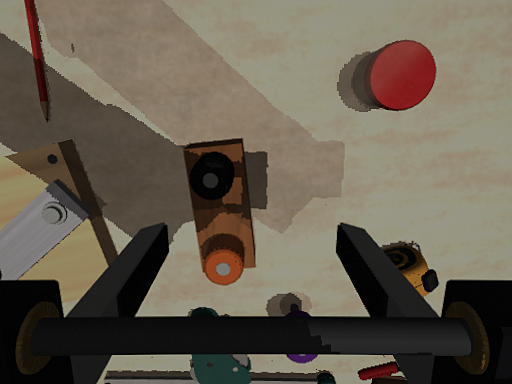

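The wrist view shows the orange head's top at about (223,267), the black head at (211,176), and the pivot bolt at (54,212). Next I move over the jig.

```bash
python3 - <<'E'
from h import *
a=cam('wrist')
hsv=cv2.cvtColor(a['frame'],cv2.COLOR_RGB2HSV)
m=cv2.inRange(hsv,(4,150,150),(16,255,255));m[:230]=0;m[:,260:]=0;m[:,:190]=0
ct=max(cv2.findContours(m,0,2)[0],key=cv2.contourArea);print(cv2.minEnclosingCircle(ct),cv2.contourArea(ct))
for uv in[(223,267),(223,269)]:print(onz(a,uv,90))
print('pivot',onz(a,(54,212),50))
go([570,70,240],175)
E
```

```text
((234.0, 274.0), 9.999999747378752e-05) 0.0
[567.71888175 370.54954349  90.        ]
[569.8874688  370.29622426  90.        ]
pivot [507.32742652 194.77732923  50.        ]
dp [-0.1212 -0.3301  0.0007] tw [-0.0014  0.0026 -0.0084]
```

Emit:
{"name": "send_rows", "arguments": {"motion": [{"dp":[-0.016,-0.045,0],"twist":[0,0,0],"fingers":1},{"dp":[-0.03,-0.09,0],"twist":[0,0,0],"fingers":1},{"dp":[-0.044,-0.135,0],"twist":[0,0,0],"fingers":1},{"dp":[-0.058,-0.18,0],"twist":[0,0,0],"fingers":1},{"dp":[-0.074,-0.225,0],"twist":[0,0,0],"fingers":1},{"dp":[-0.09,-0.27,0],"twist":[0,0,0],"fingers":1},{"dp":[-0.106,-0.315,0],"twist":[0,0,0],"fingers":1},{"dp":[-0.12,-0.35,0],"twist":[0,0,0],"fingers":1}]}}

```text
t: 1.95
tcp_pos: [564.3, 54.2, 239.8]
eef_rot: [-180.0, 0.0, 174.9]
ft_force: [0.3, 0.7, -0.3]
finger_gap: 93.6
grasp_force: 0.0
```

```bash
python3 - <<'E'
from h import *
a=cam('wrist');save(a,'w2.png')
print(a['s']['t'],a['s']['tcp_pos'],a['s']['eef_rot'])
print(proj(a,[[608,49,88],[568.5,110,42],[520,92,30],[505,200,42]]))
E
```

```text
1.95 [564.29915884  54.20114052 239.80249169] [-1.79992531e+02  2.27913519e-02  1.74932145e+02]
[[250.8302402  225.92254335]
 [305.32720761 170.09610231]
 [284.29731441 124.08085927]
 [393.29116262  99.66429747]]
```

View pics/w2.png

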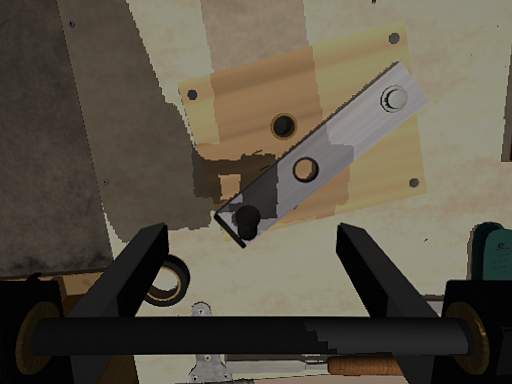

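The wrist view shows the board hole at (284,126), the arm hole at (306,169), the pivot at (395,99) and the handle at about (247,218). I'll measure these more closely.

```bash
python3 - <<'E'
from h import *
a=cam('wrist');print(a['s']['tcp_pos'])
f=a['frame'];print(proj(a,[[608,49,88]]))
sh=onz(a,(305.5,169.5),42);bh=onz(a,(284,126),30);pv=onz(a,(395,98.5),47)
print(sh,bh,pv,np.linalg.norm((sh-pv)[:2]),np.linalg.norm((bh-pv)[:2]))
g=cv2.cvtColor(f,cv2.COLOR_RGB2GRAY)[185:255,205:290]
cv2.imwrite('pics/hc.png',cv2.resize(np.clip(f[80:260,200:420].astype(float)*1.7,0,255).astype(np.uint8),None,fx=3.3,fy=3.3,interpolation=2)[:,:,::-1])
u=(sh-pv)[:2];u/=np.linalg.norm(u);v=(bh-pv)[:2];v/=np.linalg.norm(v)
print('handle now',sh[:2]+80*u,'target',bh[:2]+80*v,'ang',np.degrees(np.arctan2(u[1],u[0])),np.degrees(np.arctan2(v[1],v[0])))
print(onz(a,(247,214),88))
E
```

```text
[565.57366056  48.30966745 240.0034584 ]
[[257.37262017 223.90227632]]
[569.63259283 103.91387737  42.        ] [523.61023316  85.47781522  30.        ] [505.99298887 193.64151401  47.        ] 110.00476338861984 109.5890187611108
handle now [615.91393701  38.66024008] target [536.47082412   6.51829901] ang -54.65371010483527 -80.74913961188237
[597.08666622  40.0845267   88.        ]
```

View pics/hc.png

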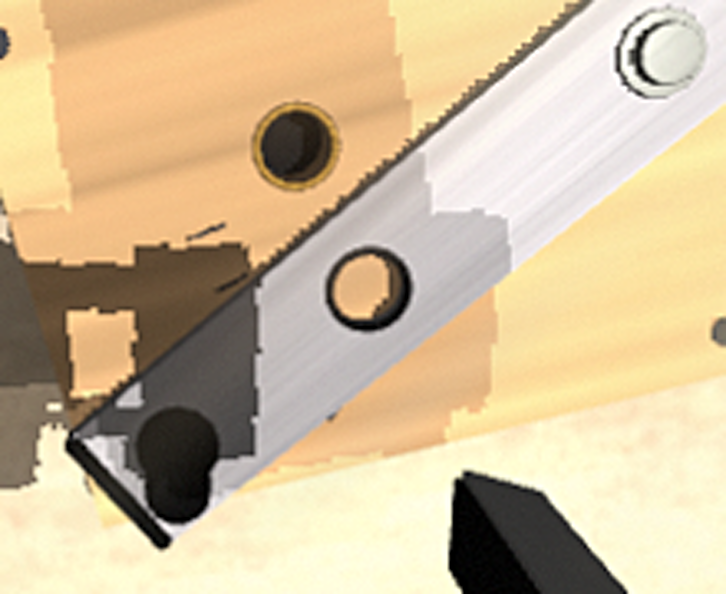

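The crop shows the settled view: board hole (289.4,124.2), arm hole (311.5,167.3), handle top (253.9,215.5) and pivot (400,96).

```bash
python3 - <<'E'
from h import *
a=cam('wrist');print(a['s']['tcp_pos'],a['s']['t'])
print(onz(a,(253.9,215.5),88))
sh=onz(a,(311.5,167.3),42);bh=onz(a,(289.4,124.2),30);pv=onz(a,(403.6,96),52)
print(sh,bh,pv,np.linalg.norm((sh-pv)[:2]),np.linalg.norm((bh-pv)[:2]))
u=(sh-pv)[:2];u/=np.linalg.norm(u);v=(bh-pv)[:2];v/=np.linalg.norm(v)
h=sh[:2]+80*u
print('handle now',h,'target',bh[:2]+80*v,'ang',np.degrees(np.arctan2(u[1],u[0])),np.degrees(np.arctan2(v[1],v[0])))
go([*h,130],175);go([*h,71],175)
E
```

```text
[565.00756135  51.39137485 239.83988705] 2.05
[598.5057333   49.65873694  88.        ]
[567.19587526 113.49377972  42.        ] [521.62696834  94.4594751   30.        ] [503.59959399 202.96389754  52.        ] 109.76970881717098 109.99179931445573
handle now [613.54475016  48.28809136] target [534.73876356  15.54128438] ang -54.59439315822815 -80.56680947625695
dp [-0.0494 -0.0016  0.1096] tw [-0.0005  0.0002 -0.004 ]
dp [-0.0494 -0.0015  0.1686] tw [-0.0005  0.0002 -0.004 ]
```

Emit:
{"name": "send_rows", "arguments": {"motion": [{"dp":[-0.02,0,0.035],"twist":[0,0,0],"fingers":0.3},{"dp":[-0.04,-0.001,0.07],"twist":[0,0,0],"fingers":0.3},{"dp":[-0.049,-0.0015,0.1],"twist":[0,0,0],"fingers":0.3},{"dp":[-0.049,-0.0015,0.11],"twist":[0,0,0],"fingers":0.3},{"dp":[-0.049,-0.0015,0.11],"twist":[0,0,0],"fingers":0.3},{"dp":[-0.049,-0.0015,0.11],"twist":[0,0,0],"fingers":0.3},{"dp":[-0.049,-0.0015,0.11],"twist":[0,0,0],"fingers":0.3},{"dp":[-0.049,-0.0015,0.11],"twist":[0,0,0],"fingers":0.3}]}}

```text
t: 2.9
tcp_pos: [613.2, 51.6, 131.0]
eef_rot: [179.9, 0.1, 175.0]
ft_force: [-0.2, -0.5, 1.0]
finger_gap: 61.3
grasp_force: 0.0
```

```bash
python3 - <<'E'
from h import *
a=cam('wrist');save(a,'w3.png');s=a['s'];print(s['tcp_pos'],s['dq'].round(2),s['finger_gap'],s['joints'])
go([613.8,45.5,71],175)
E
```

```text
[613.23647485  51.61704313 131.01429156] [ 0.14  0.27 -0.06  0.17 -0.07 -0.16  0.14] 61.27316707435289 [-25.44329423  25.51389378  18.99679923 105.85198992 -10.5457497
  50.22436555  83.634847  ]
dp [-0.001  -0.006   0.0598] tw [0.0008 0.0016 0.0006]
```

View pics/w3.png

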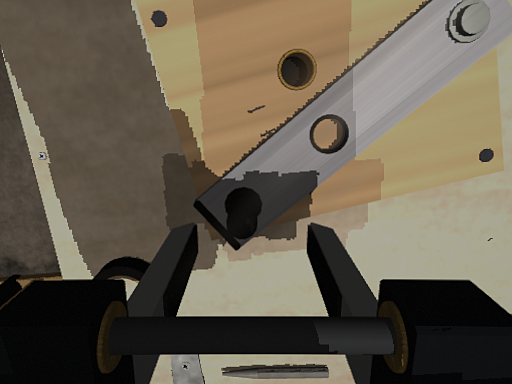

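The wrist view shows the board hole at (297,69), the arm hole at (329,133), the pivot at (469,19) and the handle blobs at (243,205) to (243,225).

```bash
python3 - <<'E'
from h import *
a=cam('wrist');print(a['s']['tcp_pos'])
sh=onz(a,(329,133.5),42);bh=onz(a,(297,69),30);pv=onz(a,(469,19.5),50)
print(sh,bh,pv,np.linalg.norm((sh-pv)[:2]),np.linalg.norm((bh-pv)[:2]))
u=(sh-pv)[:2];u/=np.linalg.norm(u);v=(bh-pv)[:2];v/=np.linalg.norm(v)
h=sh[:2]+80*u
print(h,'target',bh[:2]+80*v,np.degrees(np.arctan2(u[1],u[0])),np.degrees(np.arctan2(v[1],v[0])))
print(proj(a,[[*h,42],[*h,66],[*h,88]]))
print(a['depth'][195:240:5,243])
go([*h,71],175)
E
```

```text
[613.19174024  51.52361279 130.81361633]
[567.51792244 110.14761732  42.        ] [521.81134819  91.29272326  30.        ] [503.95061115 196.52752506  50.        ] 107.24873670459989 106.73972754969932
[614.93465722  45.71429316] target [535.19773203  12.420645  ] -53.65050320988923 -80.36739599857802
[[244.68046143 204.47919589]
 [244.01491883 215.28742006]
 [243.27834286 227.24250224]]
[246.35713 236.20636 225.13171 215.18024 210.67615 212.41965 214.15138
 214.75732 215.05489]
dp [-0.0023 -0.0056  0.0595] tw [0.0006 0.0012 0.0006]
```

Emit:
{"name": "send_rows", "arguments": {"motion": [{"dp":[-0.002,-0.006,0.0],"twist":[0,0,0],"fingers":0.2},{"dp":[-0.002,-0.006,0.02],"twist":[0,0,0],"fingers":0.1},{"dp":[-0.002,-0.006,0.045],"twist":[0,0,0],"fingers":0.1},{"dp":[-0.002,-0.006,0.059],"twist":[0,0,0],"fingers":0.1},{"dp":[-0.002,-0.006,0.059],"twist":[0,0,0],"fingers":-0.3},{"dp":[-0.002,-0.006,0.059],"twist":[0,0,0],"fingers":-1},{"dp":[-0.002,-0.006,0.059],"twist":[0,0,0],"fingers":-1},{"dp":[-0.002,-0.006,0.059],"twist":[0,0,0],"fingers":-1}], "squeeze": 15}}

```text
t: 3.8
tcp_pos: [614.9, 45.1, 71.5]
eef_rot: [180.0, 0.1, 175.0]
ft_force: [0.5, 0.3, 0.2]
finger_gap: 23.0
grasp_force: 0.0
```

```bash
python3 - <<'E'
from h import *
s=robot.read_state();print(s)
# arc rows
pv=np.array([504.5,199.3]);h=s['tcp_pos'][:2];d=h-pv;r=np.hypot(*d);print('r',r,np.degrees(np.arctan2(d[1],d[0])))
R=Ro.from_euler('xyz',s['eef_rot'],degrees=True)
a0=np.radians(26.2)
for k in range(1,15):
    a=a0*k/14;c,q=np.cos(a),np.sin(a);w=pv+np.array([[c,q],[-q,c]])@d-h
    print(k,np.round(R.inv().apply([*w,0])/1000,4),round(a,3))
E
```

```text
{'t': 3.8, 'joints': array([-23.54756534,  30.06176166,  17.53310365, 107.68494489,
       -12.55308896,  44.0311932 ,  85.85068073]), 'dq': array([-0.00123761,  0.09513312, -0.02065178,  0.16609873, -0.06777828,
       -0.16493426,  0.11536648]), 'joint_torque': array([ 9.13908170e-02, -8.92368507e+01,  9.79007363e+00, -3.43752587e+01,
        3.05554247e-02,  9.11938772e-02, -3.00508778e-03]), 'tcp_pos': array([614.88759241,  45.14643554,  71.54640473]), 'eef_rot': array([1.79972672e+02, 7.68110725e-02, 1.75022420e+02]), 'ft_force': array([0.46204645, 0.29648177, 0.2188601 ]), 'ft_torque': array([0.0065982 , 0.0018977 , 0.01117009]), 'grasp_force': 0.0, 'finger_gap': 23.03676952302125}
r 189.60153478850202 -54.39398502268018
1 [ 0.0048 -0.004  -0.    ] 0.033
2 [ 0.0097 -0.0077 -0.    ] 0.065
3 [ 0.0147 -0.0114 -0.    ] 0.098
4 [ 0.0198 -0.0148 -0.    ] 0.131
5 [ 0.0251 -0.0181 -0.    ] 0.163
6 [ 0.0304 -0.0213 -0.0001] 0.196
7 [ 0.0358 -0.0242 -0.0001] 0.229
8 [ 0.0414 -0.027  -0.0001] 0.261
9 [ 0.047  -0.0296 -0.0001] 0.294
10 [ 0.0527 -0.032  -0.0001] 0.327
11 [ 0.0585 -0.0342 -0.0001] 0.359
12 [ 0.0644 -0.0362 -0.0001] 0.392
13 [ 0.0703 -0.038  -0.0001] 0.425
14 [ 0.0762 -0.0397 -0.0001] 0.457
```

Emit:
{"name": "send_rows", "arguments": {"motion": [{"dp":[0,0,0],"twist":[0,0,0],"fingers":-1},{"dp":[0,0,0],"twist":[0,0,0],"fingers":-1},{"dp":[0.0048,-0.004,0],"twist":[0,0,0.033],"fingers":-1},{"dp":[0.0097,-0.0077,0],"twist":[0,0,0.065],"fingers":-1},{"dp":[0.0147,-0.0114,0],"twist":[0,0,0.098],"fingers":-1},{"dp":[0.0198,-0.0148,0],"twist":[0,0,0.131],"fingers":-1},{"dp":[0.0251,-0.0181,0],"twist":[0,0,0.163],"fingers":-1},{"dp":[0.0304,-0.0213,0],"twist":[0,0,0.196],"fingers":-1}]}}

```text
t: 4.6
tcp_pos: [582.6, 26.3, 71.3]
eef_rot: [180.0, 0.1, 163.7]
ft_force: [2.1, 0.5, 7.5]
finger_gap: 19.3
grasp_force: 15.0
```

```bash
python3 - <<'E'
from h import *
cam('top')
s=robot.read_state();print({k:s[k] for k in('t','tcp_pos','eef_rot','ft_force','grasp_force','finger_gap')})
pv=np.array([504.5,199.3]);h=s['tcp_pos'][:2];d=h-pv;r=np.hypot(*d);an=np.degrees(np.arctan2(d[1],d[0]));print('r',r,an)
R=Ro.from_euler('xyz',s['eef_rot'],degrees=True)
a0=np.radians(an+80.5)
for k in range(1,8):
    a=a0*k/7;c,q=np.cos(a),np.sin(a);w=pv+np.array([[c,q],[-q,c]])@d-h
    print(k,np.round(R.inv().apply([*w,0])/1000,4),round(a,3))
E
```

```text
{'t': 4.65, 'tcp_pos': array([581.75322381,  25.87640313,  71.3023008 ]), 'eef_rot': array([1.79963809e+02, 5.29488516e-02, 1.63498282e+02]), 'ft_force': array([-1.4011991 , -2.10106543, 10.86454383]), 'grasp_force': 15.000904016196728, 'finger_gap': 19.410673130763072}
r 189.85205962185918 -65.9889543986868
1 [ 0.0053 -0.0044 -0.    ] 0.036
2 [ 0.0108 -0.0085 -0.    ] 0.072
3 [ 0.0164 -0.0125 -0.    ] 0.109
4 [ 0.0221 -0.0163 -0.    ] 0.145
5 [ 0.028  -0.0198 -0.    ] 0.181
6 [ 0.034  -0.0232 -0.    ] 0.217
7 [ 0.0401 -0.0263 -0.0001] 0.253
```

Emit:
{"name": "send_rows", "arguments": {"motion": [{"dp":[0.0053,-0.0044,0],"twist":[0,0,0.036],"fingers":-1},{"dp":[0.0108,-0.0085,0],"twist":[0,0,0.072],"fingers":-1},{"dp":[0.0164,-0.0125,0],"twist":[0,0,0.109],"fingers":-1},{"dp":[0.0221,-0.0163,0],"twist":[0,0,0.145],"fingers":-1},{"dp":[0.028,-0.0198,0],"twist":[0,0,0.181],"fingers":-1},{"dp":[0.034,-0.0232,0],"twist":[0,0,0.217],"fingers":-1},{"dp":[0.0401,-0.0263,0],"twist":[0,0,0.253],"fingers":-1},{"dp":[0.0401,-0.0263,0],"twist":[0,0,0.253],"fingers":-1}]}}

```text
t: 5.45
tcp_pos: [536.0, 12.0, 71.3]
eef_rot: [180.0, 0.0, 149.1]
ft_force: [-0.6, -2.6, 10.3]
finger_gap: 19.4
grasp_force: 15.0
```

```bash
python3 - <<'E'
from h import *
for i in range(4): a=cam('wrist')
s=a['s'];print(s['t'],s['tcp_pos'],s['eef_rot'],s['ft_force'])
d=s['tcp_pos'][:2]-[504.5,199.3];print(np.hypot(*d),np.degrees(np.arctan2(d[1],d[0])))
f=a['frame'];cv2.imwrite('pics/w4.png',cv2.resize(np.clip(f.astype(float)*1.4,0,255).astype(np.uint8),(768,576))[:,:,::-1])
E
```

```text
5.6 [536.38768073  12.05555648  71.24539725] [1.79969310e+02 3.32237476e-02 1.49212515e+02] [-2.85084467 -2.50429655 12.40762889]
189.94026905802556 -80.33526385541234
```

View pics/w4.png

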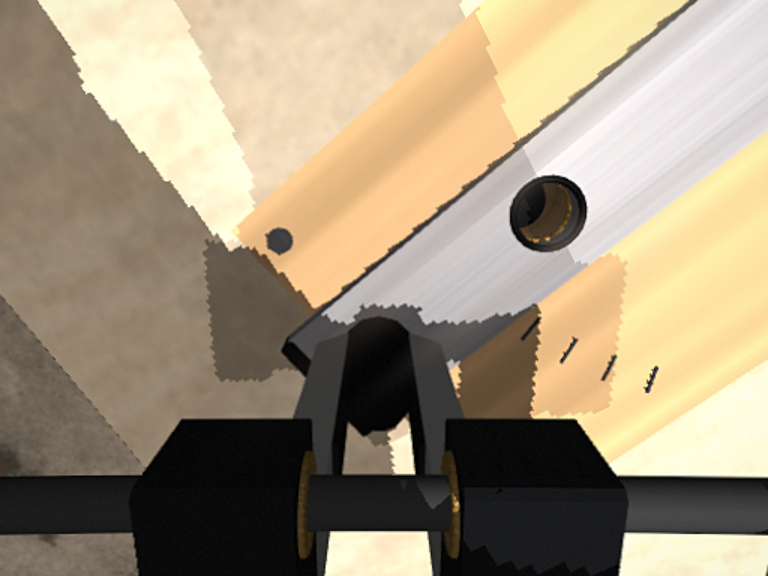

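The two holes nearly coincide: the arm hole is at (548,213) in the scaled view, with the brass rim visible inside it at about (546,222).

```bash
python3 - <<'E'
from h import *
a=cam('wrist')
print(onz(a,(365.3,142),42)); X=onz(a,(365.3,142),42)
p=proj(a,[[X[0],X[1],30],[522,91.3,30]])*1.5;print(p)
E
```

```text
[522.67747933  91.34288166  42.        ]
[[537.99805851 208.85667161]
 [537.11450276 207.38957073]]
```

Emit:
{"name": "send_rows", "arguments": {"motion": [{"dp":[0,0,0],"twist":[0,0,0],"fingers":0.0},{"dp":[0,0,0],"twist":[0,0,0],"fingers":0.0},{"dp":[0,0,0],"twist":[0,0,0],"fingers":0.0},{"dp":[0,0,0],"twist":[0,0,0],"fingers":0.0},{"dp":[0,0,-0.04],"twist":[0,0,0],"fingers":0.0},{"dp":[0,0,-0.08],"twist":[0,0,0],"fingers":0},{"dp":[-0.01,0.02,-0.13],"twist":[0,0,0],"fingers":0},{"dp":[-0.02,0.04,-0.15],"twist":[0,0,0],"fingers":0}]}}

```text
t: 6.5
tcp_pos: [574.9, 36.3, 224.4]
eef_rot: [179.8, 0.1, 149.2]
ft_force: [0.9, -0.1, -0.2]
finger_gap: 47.1
grasp_force: 0.0
```

```bash
python3 - <<'E'
from h import *
for i in range(6): a=cam('wrist')
s=a['s'];print(s['t'],s['tcp_pos'],s['eef_rot'])
p=proj(a,[[522,91.3,42],[522,91.3,30]]);print(p)
u,v=p[0].astype(int);print(u,v)
f=a['frame'][v-35:v+35,u-45:u+45];cv2.imwrite('pics/w5.png',cv2.resize(np.clip(f.astype(float)*1.6,0,255).astype(np.uint8),None,fx=8,fy=8,interpolation=2)[:,:,::-1])
E
```

```text
6.75 [573.02677639  36.24071783 219.51565377] [-1.79929526e+02 -6.39504910e-02  1.49287303e+02]
[[275.04428512 100.60742796]
 [274.2636257  100.41602299]]
275 100
```

View pics/w5.png

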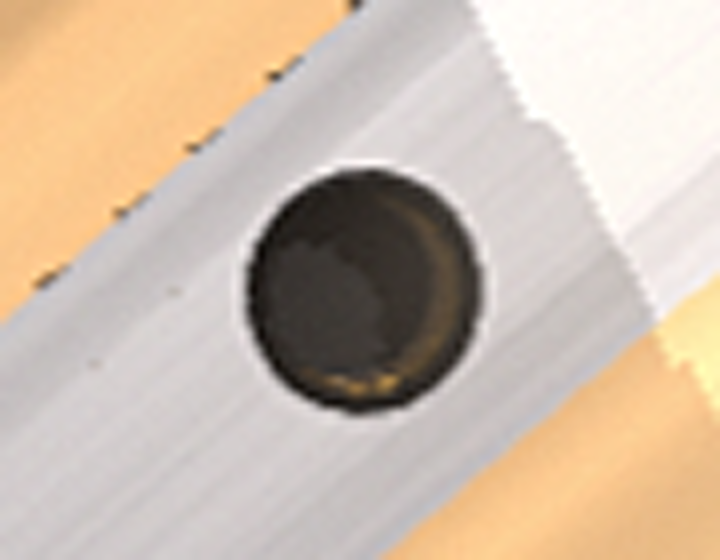

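The arm hole is centred in the crop at (364,290), with a thin brass crescent showing on its right. The misalignment is only 1–2 mm, so the holes are in line. Next I go to the rack.

```bash
python3 - <<'E'
from h import *
go([535,368,200],178)
E
```

```text
dp [0.2021 0.266  0.0192] tw [-0.0012 -0.0019 -0.5016]
```

Emit:
{"name": "send_rows", "arguments": {"motion": [{"dp":[0.025,0.035,0.0],"twist":[0,0,-0.07],"fingers":0.5},{"dp":[0.05,0.07,0.0],"twist":[0,0,-0.14],"fingers":0.5},{"dp":[0.08,0.105,0.0],"twist":[0,0,-0.21],"fingers":0.5},{"dp":[0.11,0.14,0.0],"twist":[0,0,-0.28],"fingers":0.5},{"dp":[0.135,0.177,0.005],"twist":[0,0,-0.35],"fingers":0.5},{"dp":[0.16,0.21,0.01],"twist":[0,0,-0.42],"fingers":0.5},{"dp":[0.18,0.24,0.015],"twist":[0,0,-0.48],"fingers":0.5},{"dp":[0.202,0.266,0.019],"twist":[0,0,-0.5],"fingers":0.5}]}}

```text
t: 7.6
tcp_pos: [535.2, 369.1, 199.8]
eef_rot: [-179.9, -0.1, 178.1]
ft_force: [0.9, 0.4, 0.6]
finger_gap: 70.9
grasp_force: 0.0
```

```bash
python3 - <<'E'
from h import *
for i in range(6): a=cam('wrist')
s=a['s'];print(s['t'],s['tcp_pos'],s['eef_rot'])
print(proj(a,[[560,370,90],[560,370,46]]))
save(a,'w6.png')
E
```

```text
7.85 [535.93038968 366.97041132 200.56751655] [-1.79899160e+02 -5.82128788e-02  1.77880816e+02]
[[257.20716481 221.7148279 ]
 [256.58306737 205.35735913]]
```

View pics/w6.png

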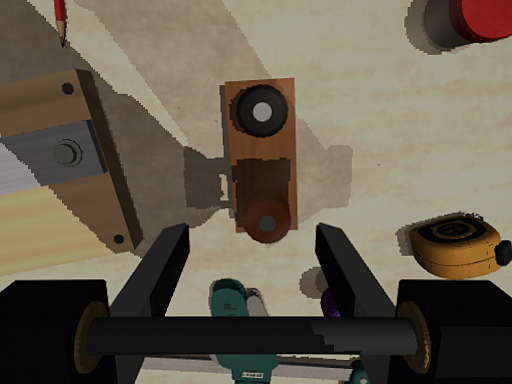

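The view shows the orange head's top at (268,221) and the black one at (263,111). I'll average several frames to get rid of the pose wobble.

```bash
python3 - <<'E'
from h import *
for i in range(6):
    a=cam('wrist');f=cv2.cvtColor(a['frame'],cv2.COLOR_RGB2HSV)
    m=cv2.inRange(f,(3,120,40),(14,255,255));m[:150]=0;m[:,:235]=0;m[:,305:]=0
    # grey cap spot on the head top
    g=cv2.inRange(f,(0,0,60),(180,90,200));g[:205]=0;g[240:]=0;g[:,:250]=0;g[:,290:]=0
    y,x=np.nonzero(g);uv=(np.median(x),np.median(y))
    print(a['s']['tcp_pos'].round(1),a['s']['eef_rot'].round(1),len(x),uv,onz(a,uv,90).round(1))
E
```

```text
[536.3 366.6 201. ] [-179.9   -0.   177.8] 64 (np.float64(286.0), np.float64(237.0)) [575.1 393.4  90. ]
[536.5 366.7 201.3] [-179.9   -0.   177.8] 74 (np.float64(285.5), np.float64(237.0)) [575.5 393.1  90. ]
[536.5 366.9 201.5] [-180.    -0.   177.8] 79 (np.float64(285.0), np.float64(237.0)) [575.6 392.9  90. ]
[536.5 367.1 201.7] [-180.     0.   177.8] 80 (np.float64(285.5), np.float64(237.0)) [575.7 393.7  90. ]
[536.4 367.5 201.7] [-180.     0.   177.9] 83 (np.float64(285.0), np.float64(237.0)) [575.6 393.6  90. ]
[536.4 367.7 201.7] [180.    0.  177.9] 84 (np.float64(285.0), np.float64(237.0)) [575.6 393.8  90. ]
```

```bash
python3 - <<'E'
from h import *
a=cam('wrist');g=cv2.cvtColor(a['frame'],cv2.COLOR_RGB2GRAY)
c=g[195:250,235:305]
k=cv2.GaussianBlur(c,(0,0),2).astype(float)
sat=cv2.cvtColor(a['frame'],cv2.COLOR_RGB2HSV)[205:240,250:290,1]
y,x=np.nonzero(sat<np.percentile(sat[8:28,8:30],18)) ; sel=(np.hypot(x-18,y-16)<12);print(x[sel].mean()+250,y[sel].mean()+205,sel.sum())
uv=(x[sel].mean()+250,y[sel].mean()+205)
print(a['s']['tcp_pos'],onz(a,uv,90),onz(a,(268,221),90),proj(a,[[560,375,90]]),'black',onz(a,(262,112),90))
b=cam('top');print('top',[onz(b,(x,y),90).round(1) for x,y in[(192.6,191.7),(193,226.2)]])
X=onz(a,uv,90);go([X[0],X[1],110],178);go([X[0],X[1],74],178)
E
```

```text
265.8888888888889 222.6825396825397 63
[536.35446718 367.89430795 201.7425988 ] [562.15106838 378.3367801   90.        ] [560.72660068 380.13047037  90.        ] [[261.80732659 220.39331283]] black [472.11891511 377.71867453  90.        ]
top [array([559.3, 377.6,  90. ]), array([470.5, 374.6,  90. ])]
dp [-0.0256  0.0111  0.0917] tw [ 0.0001  0.0001 -0.0015]
dp [-0.0255  0.0111  0.1277] tw [ 0.0001  0.0001 -0.0015]
```

Emit:
{"name": "send_rows", "arguments": {"motion": [{"dp":[-0.012,0.006,0.02],"twist":[0,0,0],"fingers":0.5},{"dp":[-0.024,0.011,0.05],"twist":[0,0,0],"fingers":0.5},{"dp":[-0.024,0.011,0.08],"twist":[0,0,0],"fingers":0.5},{"dp":[-0.024,0.011,0.11],"twist":[0,0,0],"fingers":0.5},{"dp":[-0.024,0.011,0.128],"twist":[0,0,0],"fingers":0.5},{"dp":[-0.024,0.011,0.128],"twist":[0,0,0],"fingers":0.5},{"dp":[-0.024,0.011,0.128],"twist":[0,0,0],"fingers":-0.2},{"dp":[-0.024,0.011,0.128],"twist":[0,0,0],"fingers":-0.4}], "squeeze": 25}}

```text
t: 9.1
tcp_pos: [561.2, 379.0, 75.0]
eef_rot: [179.9, 0.1, 177.9]
ft_force: [-0.5, 0.7, -0.5]
finger_gap: 57.6
grasp_force: 0.0
```

Emit:
{"name": "send_rows", "arguments": {"motion": [{"dp":[0,0,0],"twist":[0,0,0],"fingers":-0.6},{"dp":[0,0,0],"twist":[0,0,0],"fingers":-1},{"dp":[0,0,0],"twist":[0,0,0],"fingers":-1},{"dp":[0,0,0],"twist":[0,0,0],"fingers":-1},{"dp":[0,0,0],"twist":[0,0,0],"fingers":-1},{"dp":[0,0,0],"twist":[0,0,0],"fingers":-1},{"dp":[0,0,0],"twist":[0,0,0],"fingers":-1},{"dp":[0,0,0],"twist":[0,0,0],"fingers":-1}]}}

```text
t: 9.9
tcp_pos: [560.7, 378.8, 74.4]
eef_rot: [180.0, 0.0, 177.9]
ft_force: [-1.4, 0.1, 6.8]
finger_gap: 39.6
grasp_force: 25.0
```

Emit:
{"name": "send_rows", "arguments": {"motion": [{"dp":[0,0,-0.015],"twist":[0,0,0],"fingers":-1},{"dp":[0,0,-0.03],"twist":[0,0,0],"fingers":-1},{"dp":[0,0,-0.05],"twist":[0,0,0],"fingers":-1},{"dp":[0,0,-0.075],"twist":[0,0,0],"fingers":-1},{"dp":[0,0,-0.1],"twist":[0,0,0],"fingers":-1},{"dp":[0,0,-0.12],"twist":[0,0,0],"fingers":-1},{"dp":[0,-0.02,-0.12],"twist":[0,0,0],"fingers":-1},{"dp":[0,-0.04,-0.12],"twist":[0,0,0],"fingers":-1}]}}

```text
t: 10.7
tcp_pos: [559.0, 337.6, 194.5]
eef_rot: [180.0, 0.1, 178.0]
ft_force: [0.7, -0.4, -1.9]
finger_gap: 39.7
grasp_force: 25.0
```

```bash
python3 - <<'E'
from h import *
cam('top');s=robot.read_state();print(s['t'],s['tcp_pos'],s['finger_gap'],s['ft_force'],s['eef_rot'])
go([522.3,91,190],178)
E
```

```text
10.75 [559.42409242 332.73179922 193.92462599] 39.6074126909704 [ 2.46210204 -3.45877616 -0.60729676] [-1.79898324e+02  1.12946636e-02  1.77749587e+02]
dp [ 0.0276 -0.243   0.0044] tw [-0.0018  0.0002 -0.0044]
```

Emit:
{"name": "send_rows", "arguments": {"motion": [{"dp":[0.004,-0.03,0],"twist":[0,0,0],"fingers":-1},{"dp":[0.008,-0.07,0],"twist":[0,0,0],"fingers":-1},{"dp":[0.013,-0.11,0],"twist":[0,0,0],"fingers":-1},{"dp":[0.018,-0.15,0],"twist":[0,0,0],"fingers":-1},{"dp":[0.023,-0.19,0],"twist":[0,0,0],"fingers":-1},{"dp":[0.027,-0.225,0.002],"twist":[0,0,0],"fingers":-1},{"dp":[0.0293,-0.242,0.004],"twist":[0,0,0],"fingers":-1},{"dp":[0.0293,-0.248,0.004],"twist":[0,0,0],"fingers":-1}]}}

```text
t: 11.55
tcp_pos: [519.9, 89.2, 189.2]
eef_rot: [-180.0, -0.1, 177.8]
ft_force: [0.0, 1.1, -0.7]
finger_gap: 39.4
grasp_force: 25.0
```

```bash
python3 - <<'E'
from h import *
for i in range(10): a=cam('top')
b=cam('scene')
s=robot.read_state();print(s['t'],s['tcp_pos'],s['finger_gap'],s['ft_force'],s['eef_rot'])
p=proj(b,[[522,91,42],s['tcp_pos']]);print(p)
f=b['frame'][70:270,160:380];cv2.imwrite('pics/s2.png',cv2.resize(np.clip(f.astype(float)*1.5,0,255).astype(np.uint8),None,fx=3,fy=3,interpolation=2)[:,:,::-1])
go([522.3,91,120],178)
E
```

```text
12.1 [520.84917341  92.2566439  189.47644203] 39.3102083937932 [-0.34495362  0.65859363 -1.18536341] [-1.79993581e+02 -9.20152197e-03  1.77981014e+02]
[[284.31164155 240.53741596]
 [286.84618504 167.01238135]]
dp [-0.0015 -0.0012  0.0695] tw [-0.0001 -0.0002 -0.0003]
```

View pics/s2.png

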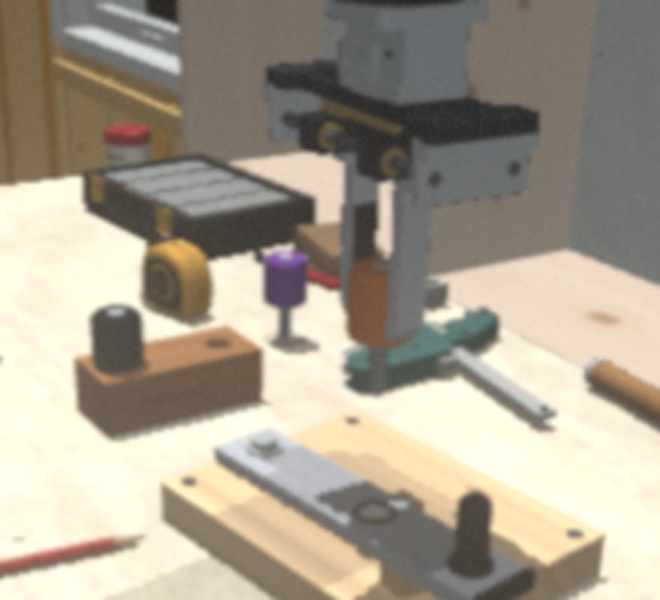

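The scene view shows the screw held upright, with its tip at (377,388) above the arm hole at (374,512). The black screw is still in the rack. I descend now.

Emit:
{"name": "send_rows", "arguments": {"motion": [{"dp":[-0.0015,-0.001,0.01],"twist":[0,0,0],"fingers":-1},{"dp":[-0.0015,-0.001,0.025],"twist":[0,0,0],"fingers":-1},{"dp":[-0.0015,-0.001,0.045],"twist":[0,0,0],"fingers":-1},{"dp":[-0.0015,-0.001,0.06],"twist":[0,0,0],"fingers":-1},{"dp":[-0.0015,-0.001,0.068],"twist":[0,0,0],"fingers":-1},{"dp":[-0.0015,-0.001,0.076],"twist":[0,0,0],"fingers":-1},{"dp":[-0.0015,-0.001,0.083],"twist":[0,0,0],"fingers":-1},{"dp":[-0.0015,-0.001,0.09],"twist":[0,0,0],"fingers":-1}]}}

```text
t: 12.9
tcp_pos: [522.6, 90.8, 99.3]
eef_rot: [180.0, 0.0, 177.9]
ft_force: [0.2, 0.5, -1.6]
finger_gap: 39.3
grasp_force: 25.0
```

```bash
python3 - <<'E'
from h import *
for i in range(3):cam('top')
s=robot.read_state();print(s['t'],s['tcp_pos'],s['finger_gap'],s['ft_force'],s['eef_rot'])
E
```

```text
13.05 [522.2117089   90.72682061  99.35577703] 39.51786615800433 [ 0.20371524 -0.18171439  0.07724635] [-1.79988696e+02 -2.46156690e-02  1.77943600e+02]
```

Emit:
{"name": "send_rows", "arguments": {"motion": [{"dp":[0,0,0.004],"twist":[0,0,0],"fingers":-1},{"dp":[0,0,0.008],"twist":[0,0,0],"fingers":-1},{"dp":[0,0,0.012],"twist":[0,0,0],"fingers":-1},{"dp":[0,0,0.016],"twist":[0,0,0],"fingers":-1},{"dp":[0,0,0.02],"twist":[0,0,0],"fingers":-1},{"dp":[0,0,0.024],"twist":[0,0,0],"fingers":-1},{"dp":[0,0,0.026],"twist":[0,0,0],"fingers":-1},{"dp":[0,0,0.027],"twist":[0,0,0],"fingers":-1}]}}

```text
t: 13.85
tcp_pos: [522.2, 90.7, 72.3]
eef_rot: [-180.0, -0.0, 177.9]
ft_force: [1.1, -0.2, -0.3]
finger_gap: 39.2
grasp_force: 25.0
```

```bash
python3 - <<'E'
from h import *
for i in range(3):cam('top')
s=robot.read_state();print(s['t'],s['tcp_pos'],s['finger_gap'],s['ft_force'],s['eef_rot'])
E
```

```text
14.0 [522.34688054  90.76229031  72.58449064] 39.39927756027246 [-0.94527227  0.06760419  0.27308803] [-1.79996041e+02 -1.94512473e-03  1.77947109e+02]
```

Emit:
{"name": "send_rows", "arguments": {"motion": [{"dp":[0,0,0.001],"twist":[0,0,0],"fingers":-1},{"dp":[0,0,0.0018],"twist":[0,0,0],"fingers":-1},{"dp":[0,0,0.0018],"twist":[0,0,0],"fingers":-1},{"dp":[0,0,0.0018],"twist":[0,0,0],"fingers":0.25},{"dp":[0,0,0.0018],"twist":[0,0,0],"fingers":0.25},{"dp":[0,0,0.0018],"twist":[0,0,0],"fingers":0.25},{"dp":[0,0,0.0018],"twist":[0,0,0],"fingers":0.25},{"dp":[0,0,0.0018],"twist":[0,0,0],"fingers":0.25}]}}

```text
t: 14.8
tcp_pos: [522.3, 90.7, 70.8]
eef_rot: [-180.0, -0.0, 177.9]
ft_force: [-0.2, 0.3, 0.1]
finger_gap: 59.0
grasp_force: 0.0
```

Emit:
{"name": "send_rows", "arguments": {"motion": [{"dp":[0,0,0],"twist":[0,0,0],"fingers":0.25},{"dp":[0,0,-0.01],"twist":[0,0,0],"fingers":0.25},{"dp":[0,0,-0.03],"twist":[0,0,0],"fingers":0.25},{"dp":[0,0,-0.06],"twist":[0,0,0],"fingers":0.25},{"dp":[0,0,-0.1],"twist":[0,0,0],"fingers":0.25},{"dp":[0,0,-0.14],"twist":[0,0,0],"fingers":0.25},{"dp":[0,0,-0.18],"twist":[0,0,0],"fingers":0.25},{"dp":[0,0,-0.2],"twist":[0,0,0],"fingers":0.25}]}}

```text
t: 15.6
tcp_pos: [523.1, 90.6, 274.9]
eef_rot: [179.9, 0.2, 177.9]
ft_force: [-0.3, -0.1, -0.8]
finger_gap: 58.8
grasp_force: 0.0
```

```bash
python3 - <<'E'
from h import *
for i in range(6):b=cam('scene')
s=b['s'];print(s['t'],s['tcp_pos'],s['finger_gap'],s['ft_force'])
print((proj(b,[[522,91,42],[522,91,86]])-[170,140])*3.5)
f=b['frame'][140:300,170:390];cv2.imwrite('pics/s3.png',cv2.resize(np.clip(f.astype(float)*1.5,0,255).astype(np.uint8),None,fx=3.5,fy=3.5,interpolation=2)[:,:,::-1])
E
```

```text
15.85 [521.89208617  90.65594759 270.44228481] 59.03591493747394 [ 0.27527855 -0.23076918 -0.15496669]
[[400.09074543 351.88095586]
 [403.49760297 279.35521779]]
```

View pics/s3.png

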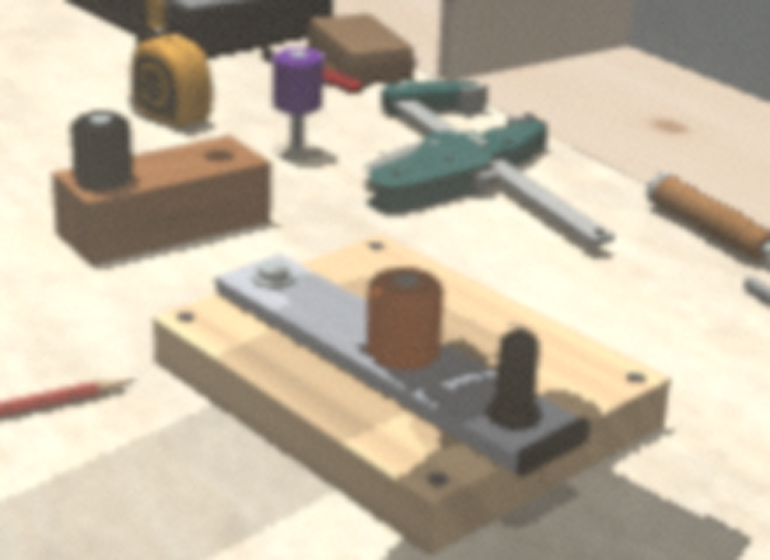

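The orange head sits flat and upright on the arm at (403,318), the black screw is still in the rack at (100,150), and the gripper is clear of everything.

```bash
python3 -c "
from rig import robot
print(robot.job_done())"
```

```text
the job is handed in; nothing more can be done
None
```

The job is handed in at about 16 s: the arm hole is in line with the board hole to about 1–2 mm, the orange thumbscrew is through both with its head flat on the arm and released, and the black one is still in the rack.

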